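# Put the fine honing stone away in its slip case

## Robot

A 6-joint arm with a two-finger parallel gripper is mounted at the origin on the work surface. World frame = base frame: x ahead of the robot, y to its left, z up, the work surface at z = 0. Lengths are in m, angles in rad, forces in N, time in s.
With the tool pointing down it reaches from about 0.25 to 0.8 m from the base axis. Payload 3.9 kg.
Tool frame: the origin (TCP) lies midway between the tips of the shut fingers; the grasp point (between the pads) lies grip_point_offset behind it (grip_point_offset is the distance from the TCP to the grasp point, in m); y points along the fingers, z is the direction in which the jaws open and shut, and the axes are right-handed (so a half turn about y gives the same grasp; the last joint's range is limited). The gripper opens to 85 mm and grips with 20 to 120 N. Pads are 22 mm wide; open, the fingers measure 114 mm over their backs; the gripper's body (76 mm by 85 mm) begins 54 mm behind the grasp point. The pads swing forward as they close: fully open they stand 13 mm farther back than shut.
Start: joints at [0, 0.26, -0.138, 1.173, 0, 1.571], TCP at [0.525, -0, 0.231] pointing down, gripper open.
Joint ranges: [-2.78, 2.78], [-0.83, 1.72], [-1.28, 1.37], [-1.9, 2.12], [-1.57, 1.48], [-3.14, 3.14]. Speed limits (rad/s): [2.57, 2.57, 3.14, 3.14, 3.14, 3.14].

## Interface

Orientations are given as [roll, pitch, yaw] about the fixed x, y, z axes, in that order (R = Rz(yaw) Ry(pitch) Rx(roll)).
In Python, from station import * gives the robot as it stands. The module is installed in compiled form; this text tells all that it offers.
- The arm moves only by the tool move_arm, never from a script. Its argument "commands" is text: rows parted by semicolons, each of 4 numbers parted by spaces: the shift along the world's x, y, z in cm, then the turn about the world's z in rad. In form: x y z spin; .... A call has 1 to 12 rows; each row shifts and turns the commanded pose from where the row before left it; what a row does not reach is not made up. A row lasts 1/12 s, in which the tool goes at most 41.7 mm and 7.16 degrees, less where a joint would pass 70% of its speed; a pose out of reach is approached as far as the arm can. A call with a gripper value outside its range is refused whole. "grip" is the finger opening in cm, from 0 to 8.54, set as the call begins (left out, the last holds). The fingers move at their own pace and stop on an object; the grip force is fixed at half the most. Time passes only in rows, so rows that do not move let the fingers close. It gives the time, the measured TCP pose, the force and the opening at its end, in the units of the state.
- get_obs(): the state, without advancing time (a new reading comes with each control period).
- camera(name): name is "scene" or "side" or "wrist"; returns (picture, depth): 400x640x3 uint8, red, green, blue; 400x640 float32, m along the optical axis (not along the pixel's ray), 0 where there is no reading.
- camera_model(name): a dict with "K" (3x3 intrinsics, pixels), "T" (4x4, takes a point from camera to world coordinates). Camera axes: x right, y up, looking along -z (the intrinsics and any distortion apply to the point x, -y, -z); pixel columns grow to the right and rows downward; lengths in m; the calibration is good to about 2 mm. A picture is of the moment at which its call begins: read the wrist's pose just before it. camera_model takes no time and is no camera call; for the wrist camera it gives the pose at the moment of the call.
- hand_in(): hands the job in, once; it reports no verdict.
The state is a dict: "t": time; "qpos": joint angles; "dq": joint speeds; "joint_torque": joint torques, N m; "ee_pos": TCP position; "ee_rot": TCP orientation; "force": force on the tool from outside, world axes, zero at the start; "wrist_torque": the same for the moment, N m; "finger_gap": opening from 0.0 (shut) to 1.0 (fully open).
Only numpy, scipy, OpenCV 4.12 (cv2) and the standard library are available. Lean on these libraries where they do the work, as an engineer would, in place of code of your own. Each camera call takes 0.05 s, during which the arm holds its last target.

## Task

Lift the orange-topped fine honing stone out of its bench holder and lay it flat, orange side up, on the wooden sill in front of the slip case's open mouth, letting go of it there. Then take hold of it again at its rear end and slide it into the case, fully home against the back stop, and leave it there. Leave the dark coarse stone in its holder and the other things on the bench where they are.

Things in the scene. Friction and masses are not known exactly. Their poses are not given: they have to be found in the camera images.
- fine_stone_center (a point): Centre of the fine honing stone, a rigid loose block 160 x 50 x 25 mm (local x along its length, y across its width, z up), about 0.44 kg, orange upper half and white lower half. It lies flat in one of two holders. The two ends are alike. This point is 12.5 mm above its underside.
- coarse_stone_center (a point): Centre of the coarse stone: same shape and size as the fine stone, but dark grey with a lighter grey lower half. It lies in the other holder and stays there.
- holder_a: Fixed light-wood holder of the fine stone; origin on the bench under its centre, local x along it. Base bar 178 x 40 mm, top at 15 mm, carries the stone, which overhangs it 5 mm each side. A pocket at each end (32 mm high, 66 mm wide, walls 6 mm, 2 mm play) wraps the stone's last 38 mm, so only its middle 84 mm can be gripped from the sides. The stone lifts straight up and out.
- holder_b: The same holder, with the coarse stone in it. The holders swap places between episodes.
- case: Fixed brown-wood slip case, clear roof; origin on the bench under the middle of its mouth; local x points into the case, y across. Inside 54 mm wide, 28 mm high (floor at z 15 mm, roof underside 43, top 49). Outside 66 mm wide, 77 at the lips, which flare about 5 mm each side over the first 12 mm; the roof begins at x = 12 mm. The sill lies before the mouth, at negative x.
- case_mouth (a point): Middle of the mouth at floor level, 15 mm above the bench; axes as the case. From here the sill, a bar 40 mm wide with its top level with the case floor, runs 120 mm outward (to x = -120 mm). The stone, longer than the sill, lies on it overhanging 5 mm each side and at the rear.
- case_home (a point): Where the stone's centre is when fully home: 45 mm inside the mouth, 27.5 mm above the bench; axes as the case. The back stop is 125 mm inside the mouth, so the rear 35 mm of the stone then still stands out of the mouth.
- oil: Bystander: upright yellow bottle, 52 mm wide, 140 mm high, red cap; origin at its foot.
- wax_tin: Bystander: round brass-coloured tin, 80 mm wide, 50 mm high; origin at its foot.
- bowl: Bystander: turned wooden bowl, 130 mm wide, 55 mm high; origin at its foot.
- blank: Bystander: square wooden turning blank 45 x 180 x 45 mm, long side along its y; origin under its centre.
- gouge: Bystander: lathe gouge lying flat, 340 mm long along its x, dark wooden handle 32 mm thick; origin under its middle.
Not all that is in view belongs to the job. Of the things that look like the part that bears fine_stone_center, the smaller one is meant.

How it is judged:
On the way, in this order (a step that is already met when the one before it is completed fails the run):
1. the fine stone is lifted clear of its holder (height (world z) of fine_stone_center above 0.055 m), for 0.1 s.
2. the fine stone lies flat on the sill in front of the case (at most part of its nose inside), let go (x of fine_stone_center in the frame of case between -0.13 and 0.015 m and y of fine_stone_center in the frame of case between -0.025 and 0.025 m and z of fine_stone_center in the frame of case between 0.022 and 0.034 m and angle between fine_stone_center's own z axis and vertical below 0.12 rad and contact force between the fingers and fine_stone below 0.05 N), for 0.2 s.
At the end, for the whole second after the job is handed in: The fine stone lies flat (within 0.12 rad), orange side up, at rest in the slip case, its inner end within 6 mm of the back stop and in line with the case; the coarse stone is still in its holder and the bystanders stand where they stood (x of fine_stone_center in the frame of case above 0.039 m and y of fine_stone_center in the frame of case between -0.006 and 0.006 m and z of fine_stone_center in the frame of case between 0.022 and 0.034 m and angle between the x axis of fine_stone_center and the x axis of case, either way round below 0.08 rad and angle between fine_stone_center's own z axis and vertical below 0.12 rad and linear speed of fine_stone below 0.01 m/s); the robot touches nothing.
It fails at once if the coarse stone is moved by more than 15 mm (distance of coarse_stone_center from where it was at the start of the episode above 0.015 m).
It fails at once if the oil bottle, wax tin, bowl, turning blank or gouge is moved by more than 30 mm (distance of any of oil, wax_tin, bowl, blank, gouge from where it was at the start of the episode above 0.03 m).
It also fails if it takes over 58 s, if anything falls off the work surface, if the arm or the gripper's body presses on something with over 40 N, if the wrist force passes 120 N, or if a joint passes its speed limit or range.

## Working session

There is one attempt and no reset: what is moved stays moved. The work goes in short steps, Python scripts to look and compute and a tool call to move; the robot and the scene stay as the last step left them, time stands still between calls to the robot, and variables do not carry over. Pictures are saved under pics/ and viewed, and the job is handed in when it is done.

Besides the shell and the picture viewer there is one more tool, called as name(argument=value, ...) on one line, values as JSON. move_arm: Moves the arm, as the interface text tells. Its arguments: {"type":"object","properties":{"commands":{"type":"string"},"grip":{"type":"number"}},"required":["commands"]}

```bash
mkdir -p pics; python3 - <<'E'
from station import *
import cv2,numpy as np
o=get_obs();print(o)
for n in ["scene","side","wrist"]:
    m=camera_model(n);p,d=camera(n)
    cv2.imwrite(f"pics/{n}0.png",p[:,:,::-1]);np.savez(f"{n}0.npz",p=p,d=d,K=m["K"],T=m["T"])
    print(n,m, (d>0).mean())
E
```

```text
{'t': 0.0, 'qpos': array([ 3.87794620e-05,  2.60673208e-01, -1.39403419e-01,  1.17269498e+00,
        1.85234812e-05,  1.57080392e+00]), 'dq': array([ 1.18905077e-03, -9.22703086e-04,  8.21367274e-04,  8.41545525e-05,
       -8.33661804e-04,  2.39064934e-03]), 'joint_torque': array([-3.22425103e-04, -4.05677426e+01,  2.53926122e+01,  1.89446745e-02,
       -4.02533055e-05,  2.61086342e-05]), 'ee_pos': array([5.24303378e-01, 2.62671263e-05, 2.30457578e-01]), 'ee_rot': array([-1.57277160e+00,  1.85084419e-05, -1.57076518e+00]), 'force': array([ 0.04007025, -0.14327641,  0.00304101]), 'wrist_torque': array([-0.01739043, -0.0461839 , -0.00548491]), 'finger_gap': 1.0020117181185555}
scene {'K': array([[385.34126953,   0.        , 321.55866018],
       [  0.        , 385.34126953, 201.6160279 ],
       [  0.        ,   0.        ,   1.        ]]), 'T': array([[ 0.66865541, -0.49436972,  0.55542642,  1.02533906],
       [ 0.74356596,  0.44144343, -0.50223238, -0.54778423],
       [ 0.00309914,  0.74881658,  0.66277004,  0.66955656],
       [ 0.        ,  0.        ,  0.        ,  1.        
[... 271 characters left out ...]
0.66933325,  0.71050972,  0.67339777],
       [-0.0018005 ,  0.72815728,  0.68540771,  0.8051911 ],
       [ 0.        ,  0.        ,  0.        ,  1.        ]])} 0.9960703125
wrist {'K': array([[289.73835016,   0.        , 311.16531363],
       [  0.        , 289.73835016, 197.5585213 ],
       [  0.        ,   0.        ,   1.        ]]), 'T': array([[ 9.99997851e-01,  8.64350462e-04,  1.88456595e-03,
         5.24083571e-01],
       [-1.43455203e-03,  9.44703007e-01,  3.27924030e-01,
         8.50729512e-02],
       [-1.49691383e-03, -3.27926029e-01,  9.44702217e-01,
         3.73200489e-01],
       [ 0.00000000e+00,  0.00000000e+00,  0.00000000e+00,
         1.00000000e+00]])} 0.99596875
```

View pics/scene0.png

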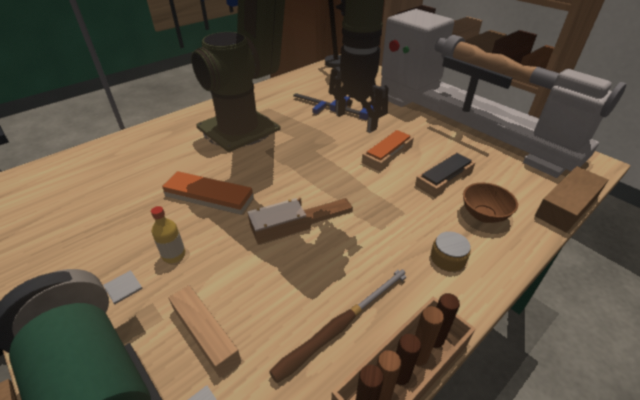

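View pics/side0.png

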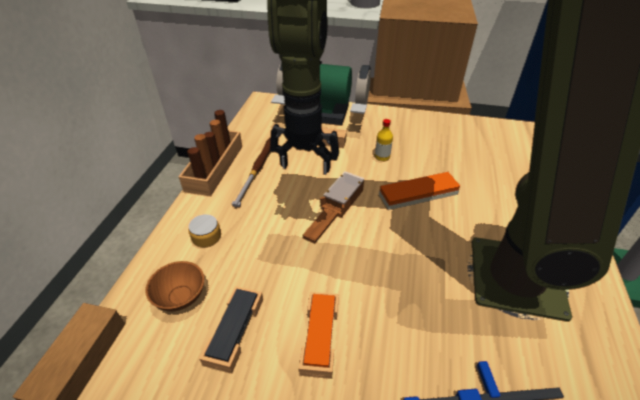

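View pics/wrist0.png

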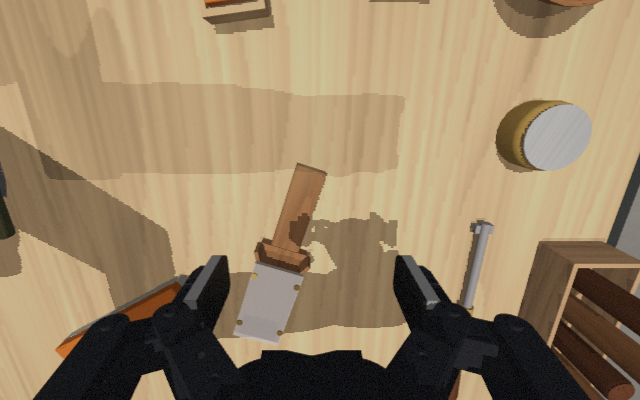

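The scene view shows the fine stone in its holder at (388,148), with the larger orange decoy at (207,190) and the dark stone at (446,170). The case is at (280,220), with its sill toward (350,208). In the side view the fine stone is at (320,330), the case roof at (343,190) and the sill end at (310,238). Next I'll measure them.

```bash
cat > h.py <<'E'
import numpy as np,cv2
def ray(m,uv,z):
    uv=np.atleast_2d(uv).astype(float);K=m["K"];T=m["T"]
    d=np.c_[(uv[:,0]-K[0,2])/K[0,0],-(uv[:,1]-K[1,2])/K[1,1],-np.ones(len(uv))]@T[:3,:3].T
    o=T[:3,3];s=(z-o[2])/d[:,2];return o+d*s[:,None]
def cloud(m,d):
    h,w=d.shape;u,v=np.meshgrid(np.arange(w),np.arange(h));K=m["K"];T=m["T"]
    P=np.stack([(u-K[0,2])/K[0,0]*d,-(v-K[1,2])/K[1,1]*d,-d],-1)
    return P@T[:3,:3].T+T[:3,3]
def rect(P):
    r=cv2.minAreaRect(P[:,:2].astype(np.float32)*1000);b=cv2.boxPoints(r)
    e=b[1]-b[0];f=b[2]-b[1]
    if np.hypot(*f)>np.hypot(*e): e=f
    return np.round(r[0],1),np.round(r[1],1),round(np.degrees(np.arctan2(e[1],e[0])),1)
E
python3 - <<'E'
from h import *
for n in ["scene","side","wrist"]:
    m=np.load(n+"0.npz");p=m["p"];C=cloud(m,m["d"])
    hsv=cv2.cvtColor(p,cv2.COLOR_RGB2HSV)
    M=((hsv[...,0]<13)&(hsv[...,1]>190)&(hsv[...,2]>110)).astype(np.uint8)
    k,L,S,c=cv2.connectedComponentsWithStats(M)
    for i in range(1,k):
        if S[i,4]<150: continue
        cnt=max(cv2.findContours((L==i).astype(np.uint8),0,1)[0],key=len)[:,0]
        print(n,S[i],"medz",np.median(C[L==i][:,2]).round(4),rect(ray(m,cnt,.04)))
    # case roof: grey low saturation, z 0.04..0.06
    Z=C[...,2]
    M=((hsv[...,1]<80)&(Z>.035)&(Z<.06)&(C[...,0]>.3)&(C[...,0]<.65)&(abs(C[...,1])<.25)).astype(np.uint8)
    k,L,S,c=cv2.connectedComponentsWithStats(M)
    for i in range(1,k):
        if S[i,4]<150: continue
        cnt=max(cv2.findContours((L==i).astype(np.uint8),0,1)[0],key=len)[:,0]
        print(n,"roof",S[i],np.median(C[L==i],0).round(4),rect(ray(m,cnt,.049)))
for n,b in [("scene",(230,180,370,250)),("side",(290,165,375,250)),("wrist",(220,150,340,350))]:
    p=np.load(n+"0.npz")["p"][b[1]:b[3],b[0]:b[2],::-1]
    s=min(790/p.shape[1],590/p.shape[0]);s=int(s);print(n,s)
    cv2.imwrite(f"pics/{n}_c.png",cv2.resize(p,None,fx=s,fy=s,interpolation=0))
E
```

```text
scene roof [423 168  24  16 212] [0.6203 0.2241 0.0401] (array([625.6, 214.5]), array([50.2, 49.9]), np.float32(87.7))
scene roof [ 248  198   58   33 1070] [ 0.4662 -0.1871  0.0488] (array([ 465.7, -185.1]), array([125.9,  70.9]), np.float32(71.9))
side [ 381  172   79   29 1198] medz 0.0356 (array([ 246.3, -241. ]), array([219.2,  79.6]), np.float32(29.6))
side [ 304  294   31   73 1680] medz 0.04 (array([432.9, 256.1]), array([ 50.4, 162.3]), np.float32(-82.7))
side roof [324 172  40  32 667] [ 0.4628 -0.181   0.0494] (array([ 462.6, -183.7]), array([126.7,  69.3]), np.float32(71.9))
side roof [229 290  27  21 382] [0.6151 0.228  0.04  ] (array([611.5, 233. ]), array([45.1, 47.8]), np.float32(-2.3))
wrist [125 289  51  32 465] medz 0.0353 (array([ 300. , -192.2]), array([84.9, 22.6]), np.float32(29.8))
wrist roof [ 233  261   71   84 3611] [ 0.4638 -0.1784  0.0491] (array([ 463.2, -182.8]), array([126.9,  66. ]), np.float32(71.6))
scene 5
side 6
wrist 2
```

```bash
python3 - <<'E'
from h import *
import cv2
m=np.load("scene0.npz");p=m["p"];hsv=cv2.cvtColor(p,cv2.COLOR_RGB2HSV);C=cloud(m,m["d"])
print(hsv[148,388],hsv[180,200])
Z=C[...,2]
M=((hsv[...,0]<13)&(hsv[...,1]>150)&(abs(Z-.04)<.004)&(abs(C[...,1]-.256)<.11)&(abs(C[...,0]-.433)<.06)).astype(np.uint8)
cnt=max(cv2.findContours(M,0,1)[0],key=len)[:,0];print(M.sum(),rect(ray(m,cnt,.04)))
# sill
for n in ["scene","side","wrist"]:
    m=np.load(n+"0.npz");hsv=cv2.cvtColor(m["p"],cv2.COLOR_RGB2HSV);C=cloud(m,m["d"])
    e=np.array([-.3123,-.95]);f=np.array([.95,-.3123]);d=C[...,:2]-np.array([.4632,-.1833])
    a=d@e;b=d@f;Z=C[...,2]
    # a = dist along into, roof from -0.063 to .063
    M=((Z>.011)&(Z<.019)&(a<-.07)&(a>-.25)&(abs(b)<.04)).astype(np.uint8)
    cnt=max(cv2.findContours(M,0,1)[0],key=len)[:,0]
    R=ray(m,cnt,.015);print(n,M.sum(),rect(R))
    P=(R[:,:2]-[.4632,-.1833]);print("a",np.percentile(P@e,[0,2,98,100]).round(4),"b",np.percentile(P@f,[2,50,98]).round(4))
    M=(Z>.035)&(Z<.06)&(a<.1)&(a>-.12)&(abs(b)<.06)
    print(" tall: a",np.percentile(a[M],[0,1,99,100]).round(4),"b",np.percentile(b[M],[0,1,99,100]).round(4))
E
ls pics
```

```text
[ 10 180 169] [ 11 170 102]
507 (array([437.1, 252.7]), array([ 51.4, 163.5]), np.float32(-82.5))
scene 533 (array([508.3, -57.4]), array([118.6,  44.9]), np.float32(72.0))
a [-0.1931 -0.1929 -0.0754 -0.0744] b [-0.0187  0.0017  0.0247]
 tall: a [-0.0737 -0.0706  0.0614  0.0616] b [-0.039  -0.0327  0.0361  0.0404]
side 509 (array([502.6, -57.7]), array([125. ,  66.8]), np.float32(73.2))
a [-0.1946 -0.1932 -0.0693 -0.0684] b [-0.0312 -0.0019  0.0284]
 tall: a [-0.0734 -0.0699  0.062   0.0649] b [-0.0371 -0.0333  0.0347  0.0367]
wrist 2648 (array([504. , -58.7]), array([124.2,  76.6]), np.float32(71.9))
a [-0.1932 -0.1928 -0.0698 -0.069 ] b [-0.0348 -0.0015  0.0337]
 tall: a [-0.0737 -0.0711  0.0611  0.0636] b [-0.0382 -0.033   0.0328  0.0383]
scene0.png
scene_c.png
side0.png
side_c.png
wrist0.png
wrist_c.png
```

View pics/side_c.png

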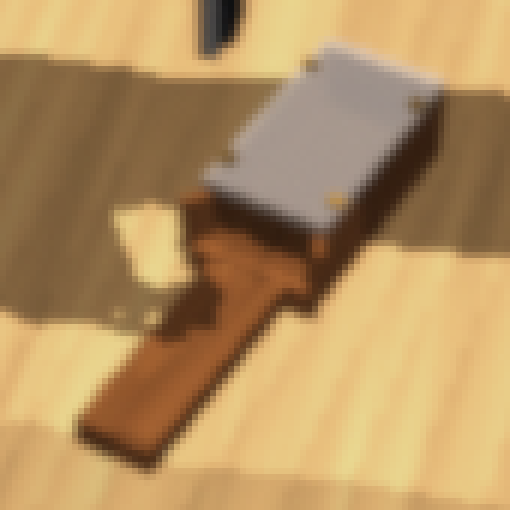

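View pics/wrist_c.png

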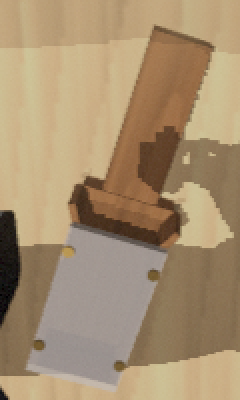

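The side and scene views disagree by about 4 mm on the stone, so I'll take a closer wrist view on the way there.

move_arm(commands="-1.5 3 0 0.02; -1.5 3 0 0.02; -1.5 3 0 0.02; -1.5 3 0 0.02; -1.5 3 0 0.025; -1.5 3 0 0.025; 0 0 0 0; 0 0 0 0", grip=8.5)

```text
t: 0.82
ee_pos: [0.4341, 0.1811, 0.2311]
ee_rot: [-1.571, -0.0, -1.437]
force: [0.4, -0.8, 0.6]
finger_gap: 0.995
```

```bash
python3 - <<'E'
import station
print([ (n,getattr(station,n)) for n in dir(station) if not n.startswith('_')])
from station import *
from h import *
o=get_obs();print(o['ee_pos'],o['ee_rot'],o['t'])
m=camera_model("wrist");p,d=camera("wrist");cv2.imwrite("pics/w1.png",p[:,:,::-1])
C=cloud(m,d);hsv=cv2.cvtColor(p,cv2.COLOR_RGB2HSV);Z=C[...,2]
M=((hsv[...,0]<14)&(hsv[...,1]>150)&(abs(Z-.04)<.005)&(abs(C[...,1]-.256)<.11)&(abs(C[...,0]-.433)<.06)).astype(np.uint8)
cnt=max(cv2.findContours(M,0,1)[0],key=len)[:,0];print(M.sum(),np.median(Z[M>0]),rect(ray(m,cnt,.04)))
E
```

```text
[('MotionError', <class 'station.MotionError'>), ('camera', <function make.<locals>.drawn_camera at 0x7fdd726600e0>), ('camera_model', <function make.<locals>.<lambda> at 0x7fdd72660680>), ('get_obs', <function make.<locals>.<lambda> at 0x7fdd726605e0>), ('grip_point_offset', 0.0187), ('hand_in', <function connect.<locals>.done at 0x7fdd725d3740>)]
[0.43414448 0.181106   0.23114809] [-1.57114428e+00 -4.86141431e-04 -1.43728483e+00] 0.8167
4048 0.04000337367845763 (array([433.5, 255.3]), array([ 48.8, 159.1]), np.float32(-83.2))
```

View pics/w1.png

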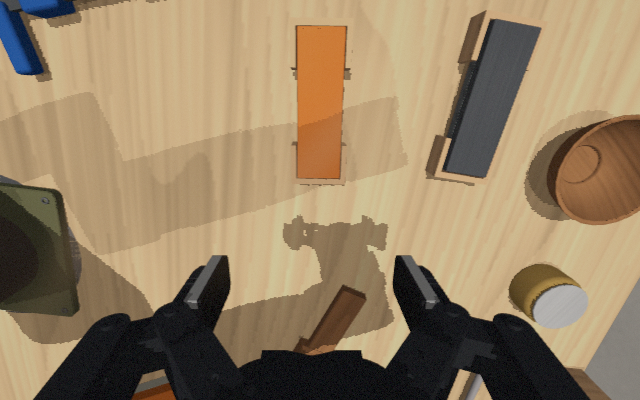

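The wrist view shows the fine stone clearly at cols 296-347, rows 25-180. It measures 49x159 mm and lies at (433.5, 255.3) mm, which agrees with the side view. Moving over it and down.

move_arm(commands="0 3 0 -0.01; -0.1 3 -1 0; 0 1.4 -3 0; 0 0 -3.5 0; 0 0 -3.5 0; 0 0 -3.5 0; 0 0 -2 0; 0 0 0 0; 0 0 0 0", grip=8.5)

```text
t: 1.62
ee_pos: [0.4338, 0.2524, 0.0655]
ee_rot: [-1.574, -0.002, -1.453]
force: [0.3, 0.1, 0.8]
finger_gap: 0.992
```

```bash
python3 - <<'E'
from station import *
from h import *
o=get_obs();print(o['ee_pos'],o['ee_rot'],o['t'])
for n in ["wrist","side"]:
    m=camera_model(n);p,d=camera(n);cv2.imwrite(f"pics/{n}2.png",p[:,:,::-1])
E
```

```text
[0.4338033  0.25237514 0.06547073] [-1.57351866e+00 -1.52204941e-03 -1.45300175e+00] 1.6167
```

View pics/wrist2.png

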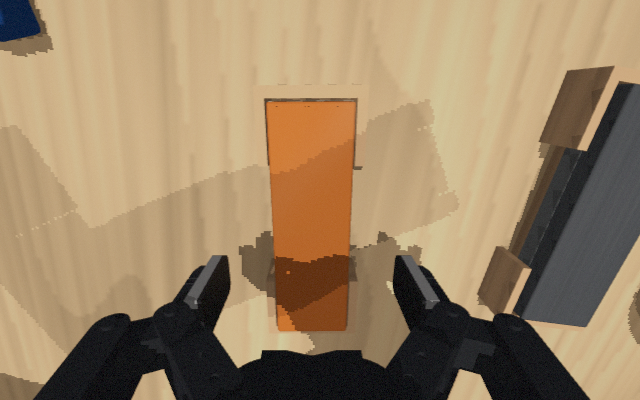

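View pics/side2.png

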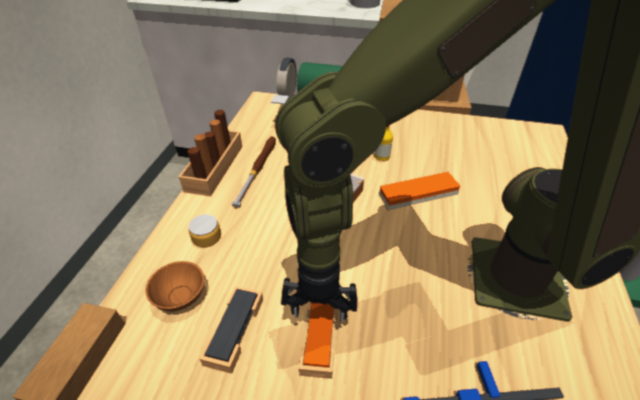

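The stone sits centred between the fingers (cols 265-357 in the wrist view). I'll descend, grip and check.

move_arm(commands="0 0.3 -2 0; 0 0 -2 0; 0 0 -1.7 0; 0 0 0 0; 0 0 0 0", grip=8.5)

```text
t: 2.13
ee_pos: [0.4348, 0.2572, 0.0104]
ee_rot: [-1.57, 0.0, -1.451]
force: [0.2, 0.6, 0.6]
finger_gap: 0.995
```

move_arm(commands="0 0 0 0; 0 0 0 0; 0 0 0 0; 0 0 0 0; 0 0 0 0; 0 0 0 0; 0 0 0 0; 0 0 0 0; 0 0 0 0", grip=0)

```text
t: 2.88
ee_pos: [0.4346, 0.2576, 0.0109]
ee_rot: [-1.569, 0.001, -1.451]
force: [-1.8, -0.8, 7.0]
finger_gap: 0.574
```

move_arm(commands="0 0 1 0; 0 0 1.5 0; 0 0 2 0; 0 0 2 0; 0 0 2 0; 0 0 2 0; 0 0 1.5 0; 0 0 0 0; 0 0 0 0; 0 0 0 0")

```text
t: 3.72
ee_pos: [0.4331, 0.2565, 0.1283]
ee_rot: [-1.572, -0.001, -1.451]
force: [-0.2, 0.2, -4.6]
finger_gap: 0.575
```

```bash
python3 - <<'E'
from station import *
from h import *
o=get_obs();print(o['ee_pos'],o['ee_rot'],o['t'])
for n in ["wrist","side"]:
    m=camera_model(n);p,d=camera(n);cv2.imwrite(f"pics/{n}3.png",p[:,:,::-1])
    C=cloud(m,d);hsv=cv2.cvtColor(p,cv2.COLOR_RGB2HSV);Z=C[...,2]
    M=((hsv[...,0]<14)&(hsv[...,1]>150)&(abs(Z-.15)<.03)&(abs(C[...,1]-.256)<.11)&(abs(C[...,0]-.433)<.06)).astype(np.uint8)
    cnt=max(cv2.findContours(M,0,1)[0],key=len)[:,0];z=np.median(Z[M>0]);print(M.sum(),z,rect(ray(m,cnt,z)))
    P=C[M>0];A=np.c_[P[:,:2]-P[:,:2].mean(0),np.ones(len(P))];print("slopes",np.linalg.lstsq(A,P[:,2],rcond=None)[0])
E
```

```text
[0.43313679 0.25649181 0.12833063] [-1.57240888e+00 -7.37638733e-04 -1.45079845e+00] 3.7167
19950 0.1574551294113422 (array([430.2, 276.1]), array([ 49.8, 117.2]), np.float32(-83.2))
slopes [-0.00048943 -0.00485748  0.15741995]
1324 0.15682084026441007 (array([429.2, 286.4]), array([ 50.9, 103.8]), np.float32(-83.0))
slopes [ 0.01803871 -0.01712816  0.15647173]
```

View pics/wrist3.png

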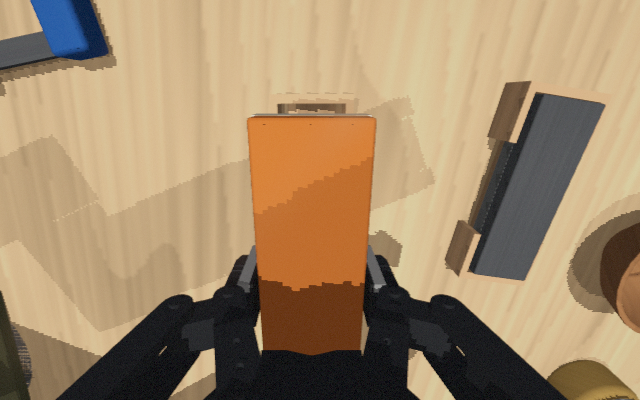

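View pics/side3.png

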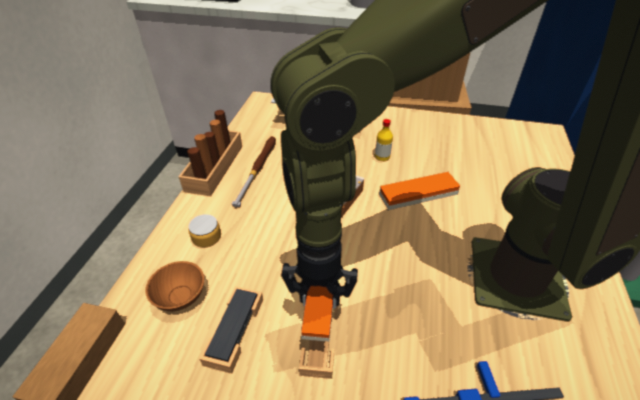

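The stone was lifted level. Its top is at z = 0.157, at 96.8°, and the centre is about 1.6 mm from the TCP. Carrying it to above the sill.

move_arm(commands="0.5 -1.8 0 -0.03; 0.8 -2.9 0 -0.045; 0.8 -2.9 0 -0.045; 0.8 -2.9 0 -0.045; 0.8 -2.9 0 -0.045; 0.9 -3.2 0 -0.045; 0.9 -3.2 0 -0.045; 0.9 -3.2 0 -0.045; 0.9 -3.2 0 -0.045; 0.5 -1.6 0 -0.03; 0.2 -0.9 0 -0.017; 0 0 0 0")

```text
t: 4.82
ee_pos: [0.5138, -0.0315, 0.1283]
ee_rot: [-1.572, -0.001, -1.891]
force: [0.9, 0.8, -4.3]
finger_gap: 0.579
```

move_arm(commands="0 0 0 0; 0 0 0 0; 0 0 0 0")

```text
t: 5.07
ee_pos: [0.5133, -0.0287, 0.129]
ee_rot: [-1.572, 0.0, -1.886]
force: [0.1, 0.2, -4.3]
finger_gap: 0.577
```

```bash
cat > look.py <<'E'
import sys
from station import *
from h import *
tag=sys.argv[1];zt=float(sys.argv[2])
o=get_obs();print(o['ee_pos'].round(4),o['ee_rot'].round(4),o['t'],o['force'].round(1))
mouth=np.array([.4863,-.1130]);e=np.array([-.3123,-.95]);f=np.array([.95,-.3123])
for n in ["scene","side","wrist"]:
    m=camera_model(n);p,d=camera(n);cv2.imwrite(f"pics/{n}_{tag}.png",p[:,:,::-1])
    np.savez(f"{n}_{tag}.npz",p=p,d=d,K=m["K"],T=m["T"])
    C=cloud(m,d);hsv=cv2.cvtColor(p,cv2.COLOR_RGB2HSV);Z=C[...,2]
    a=(C[...,:2]-mouth)@e;b=(C[...,:2]-mouth)@f
    M=((hsv[...,0]<14)&(hsv[...,1]>120)&(abs(Z-zt)<.012)&(a>-.2)&(a<.1)&(abs(b)<.05)).astype(np.uint8)
    M=cv2.morphologyEx(M,cv2.MORPH_OPEN,np.ones((3,3),np.uint8))
    cs=cv2.findContours(M,0,1)[0]
    if not cs: continue
    cnt=max(cs,key=cv2.contourArea)[:,0];R=ray(m,cnt,zt)
    a,b=(R[:,:2]-mouth)@e,(R[:,:2]-mouth)@f
    print(n,M.sum(),"z",np.median(Z[M>0]).round(4),rect(R),"case a",a.min().round(4),a.max().round(4),"b",b.min().round(4),b.max().round(4))
E
python3 look.py carry 0.157
```

```text
[ 0.5133 -0.0287  0.129 ] [-1.5720e+00  2.0000e-04 -1.8856e+00] 5.0667 [ 0.1  0.2 -4.3]
scene 839 z 0.1578 (array([506.9, -66. ]), array([97. , 63.9]), np.float32(73.3)) case a -0.0989 -0.003 b -0.0279 0.0371
side 675 z 0.1582 (array([520.5,  -3.5]), array([119.8,  57.6]), np.float32(73.1)) case a -0.1744 -0.0552 b -0.0315 0.0274
wrist 25870 z 0.1584 (array([518.7, -10.8]), array([118.6,  50.4]), np.float32(71.9)) case a -0.1665 -0.0479 b -0.0264 0.024
```

View pics/scene_carry.png

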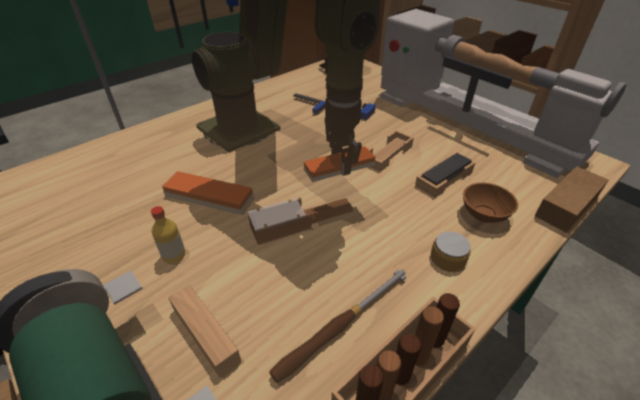

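In the scene view the stone (338,160) hangs behind the sill. The wrist puts it at 71.9°, with its centre 1.2 mm off the case axis. Lowering it with that small correction.

move_arm(commands="0.1 0 -2 0; 0 -0.1 -3 0; 0 0 -3 0; 0 0 -1.5 0; 0 0 -1 0; 0 0 -0.5 0; 0 0 0 0; 0 0 0 0; 0 0 0 0")

```text
t: 5.97
ee_pos: [0.5164, -0.031, 0.0206]
ee_rot: [-1.568, 0.001, -1.888]
force: [-0.0, 0.4, -3.3]
finger_gap: 0.575
```

```bash
python3 look.py low 0.046
```

```text
[ 0.5164 -0.031   0.0206] [-1.5682e+00  7.0000e-04 -1.8876e+00] 5.9667 [-0.   0.4 -3.3]
scene 734 z 0.0493 (array([506.4, -67.8]), array([90.6, 60.6]), np.float32(73.1)) case a -0.0942 -0.0038 b -0.0261 0.0353
side 606 z 0.0496 (array([524.5,  -5.7]), array([113.6,  58.2]), np.float32(74.3)) case a -0.1698 -0.0576 b -0.0262 0.0333
wrist 25905 z 0.0496 (array([520.8, -14.2]), array([120.9,  51.4]), np.float32(71.7)) case a -0.1651 -0.0442 b -0.0238 0.0276
```

View pics/wrist_low.png

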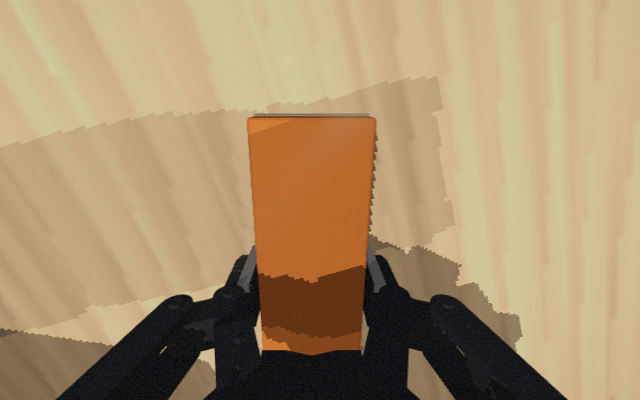

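View pics/scene_low.png

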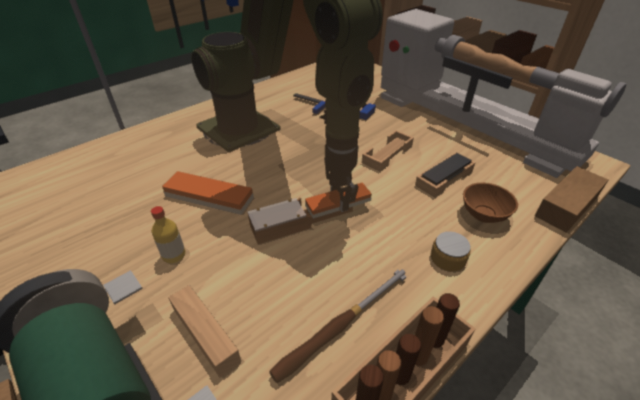

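The stone is just above the sill, 9 mm high and about 1.7 mm to one side. I'll correct that, set it down and let go.

move_arm(commands="-0.15 0.05 -0.4 0; 0 0 -0.3 0; 0 0 -0.2 0; 0 0 0 0; 0 0 0 0; 0 0 0 0")

```text
t: 6.62
ee_pos: [0.5132, -0.0305, 0.0109]
ee_rot: [-1.571, 0.0, -1.888]
force: [-2.9, -0.6, 6.3]
finger_gap: 0.575
```

```bash
python3 look.py down 0.0405
```

```text
[ 0.5132 -0.0305  0.0109] [-1.571   0.     -1.8878] 6.6167 [-2.9 -0.6  6.3]
scene 724 z 0.0398 (array([506. , -70.6]), array([90.2, 60.6]), np.float32(71.8)) case a -0.0915 -0.0013 b -0.0249 0.0358
side 592 z 0.0401 (array([520.5,  -1.5]), array([112.3,  55.8]), np.float32(75.1)) case a -0.1721 -0.0613 b -0.0303 0.0278
wrist 25909 z 0.0401 (array([518.5, -11.4]), array([116.6,  49.5]), np.float32(71.8)) case a -0.1649 -0.0483 b -0.0259 0.0237
```

move_arm(commands="0 0 0 0; 0 0 0 0; 0 0 0 0; 0 0 0 0; 0 0 0 0; 0 0 0 0", grip=8.5)

```text
t: 7.27
ee_pos: [0.5136, -0.0305, 0.0103]
ee_rot: [-1.571, 0.0, -1.888]
force: [-0.4, 0.1, -0.6]
finger_gap: 0.994
```

move_arm(commands="0 0 1.5 0; 0 0 2.5 0; 0 0 3 0; 0 0 3 0; 0.5 2 1 0; 1 2.5 1 0; 0.7 2.5 0 0; 0 0 0 0; 0 0 0 0; 0 0 0 0")

```text
t: 8.1
ee_pos: [0.5349, 0.0393, 0.1299]
ee_rot: [-1.572, -0.001, -1.887]
force: [-0.5, 0.4, 0.3]
finger_gap: 0.995
```

```bash
python3 look.py rel 0.040
```

```text
[0.5349 0.0393 0.1299] [-1.5717e+00 -9.0000e-04 -1.8874e+00] 8.1 [-0.5  0.4  0.3]
scene 1028 z 0.0397 (array([517.7, -35.7]), array([163.7,  60.2]), np.float32(71.9)) case a -0.1651 -0.0015 b -0.0244 0.0359
side 802 z 0.0398 (array([511.1, -28.6]), array([166.3,  55.6]), np.float32(71.8)) case a -0.171 -0.0047 b -0.0307 0.025
wrist 7787 z 0.04 (array([512.6, -30.2]), array([161.3,  49.6]), np.float32(71.9)) case a -0.1675 -0.0063 b -0.0256 0.024
```

View pics/wrist_rel.png

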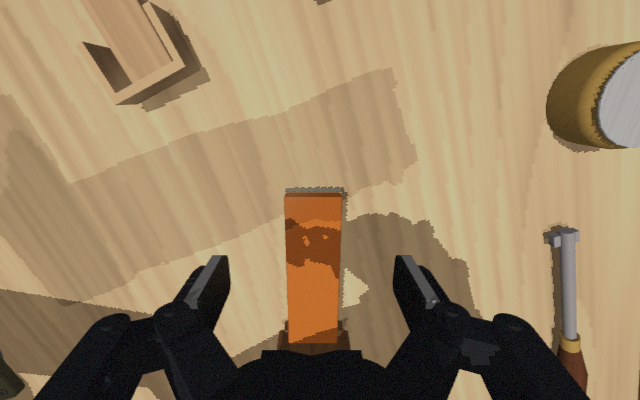

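View pics/scene_rel.png

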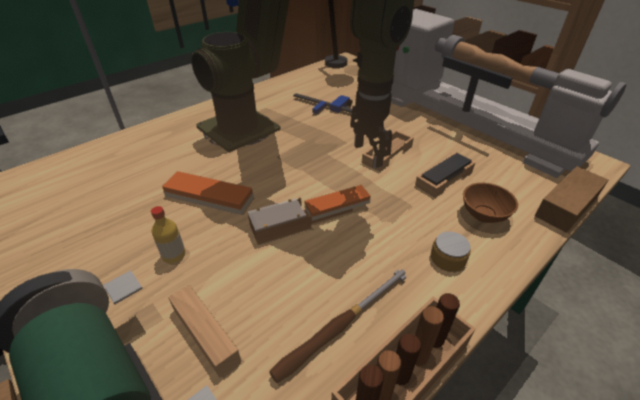

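The stone lies released and flat on the sill (wrist cols 285-345, rows 192-343). It runs from -166 to -6 mm along the case axis, is 0.8 mm off it laterally, and is aligned at 71.9°. Next I'll grip it about 13 mm from its rear end.

move_arm(commands="-0.15 -0.6 -2 0; 0 0 -3 0; 0 0 -3 0; 0 0 -2 0; 0 0 -1.3 0; 0 0 0 0; 0 0 0 0; 0 0 0 0", grip=8.5)

```text
t: 8.92
ee_pos: [0.5346, 0.0331, 0.0181]
ee_rot: [-1.57, 0.0, -1.889]
force: [0.3, -0.1, 0.2]
finger_gap: 0.993
```

move_arm(commands="0 0 -0.4 0; 0 0 -0.3 0; 0 0 0 0; 0 0 0 0")

```text
t: 9.25
ee_pos: [0.5341, 0.0335, 0.0106]
ee_rot: [-1.57, 0.0, -1.888]
force: [0.1, -0.2, -0.9]
finger_gap: 0.995
```

move_arm(commands="0 0 0 0; 0 0 0 0; 0 0 0 0; 0 0 0 0; 0 0 0 0; 0 0 0 0; 0 0 0 0; 0 0 0 0", grip=0)

```text
t: 9.92
ee_pos: [0.5342, 0.0335, 0.0107]
ee_rot: [-1.57, 0.0, -1.888]
force: [-1.3, 0.4, 5.2]
finger_gap: 0.573
```

```bash
python3 look.py grip2 0.040; python3 - <<'E'
from h import *
p=np.load("scene_grip2.npz")["p"][150:260,230:400,::-1];cv2.imwrite("pics/sg2.png",cv2.resize(p,None,fx=4,fy=4,interpolation=2))
E
```

```text
[0.5342 0.0335 0.0107] [-1.5703e+00  2.0000e-04 -1.8878e+00] 9.9167 [-1.3  0.4  5.2]
scene 973 z 0.0399 (array([516.4, -36.8]), array([160.7,  61.6]), np.float32(71.8)) case a -0.1622 -0.0015 b -0.0261 0.0356
side 576 z 0.0401 (array([497.9, -69.1]), array([82.6, 55.4]), np.float32(71.0)) case a -0.0868 -0.0041 b -0.0307 0.0247
wrist 9355 z 0.0399 (array([530. ,  23.7]), array([56.3, 49.4]), np.float32(71.7)) case a -0.1717 -0.1153 b -0.0258 0.0236
```

View pics/sg2.png

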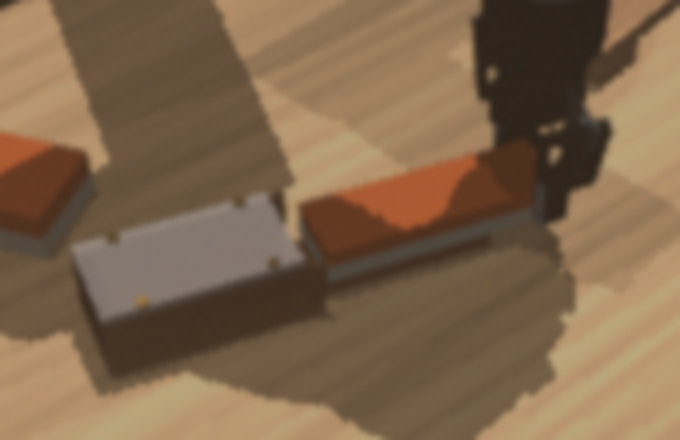

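The scene crop shows the stone lying level and in line with the case, with the fingers on its rear end. Sliding it in gently.

move_arm(commands="0 -0.3 0.05 0; -0.2 -0.7 0 0; -0.25 -0.76 0 0; -0.25 -0.76 0 0; -0.25 -0.76 0 0; 0 0 0 0; 0 0 0 0")

```text
t: 10.65
ee_pos: [0.5239, -0.0014, 0.0108]
ee_rot: [-1.571, -0.003, -1.89]
force: [-1.1, -4.6, 1.6]
finger_gap: 0.576
```

```bash
python3 look.py s1 0.040; python3 - <<'E'
from h import *
p=np.load("scene_s1.npz")["p"][150:260,230:400,::-1];cv2.imwrite("pics/ss1.png",cv2.resize(p,None,fx=4,fy=4,interpolation=2))
E
```

```text
[ 0.5239 -0.0014  0.0108] [-1.5705 -0.0033 -1.8899] 10.65 [-1.1 -4.6  1.6]
scene 810 z 0.0399 (array([510.4, -60.7]), array([134.1,  59.8]), np.float32(71.9)) case a -0.1242 0.0098 b -0.0234 0.0366
side 462 z 0.0401 (array([ 478.5, -106.8]), array([60.7, 75.3]), np.float32(-77.4)) case a -0.0458 0.019 b -0.0367 0.036
wrist 9351 z 0.04 (array([519.8, -10.8]), array([56.5, 49.4]), np.float32(71.7)) case a -0.1359 -0.0793 b -0.0248 0.0246
```

View pics/ss1.png

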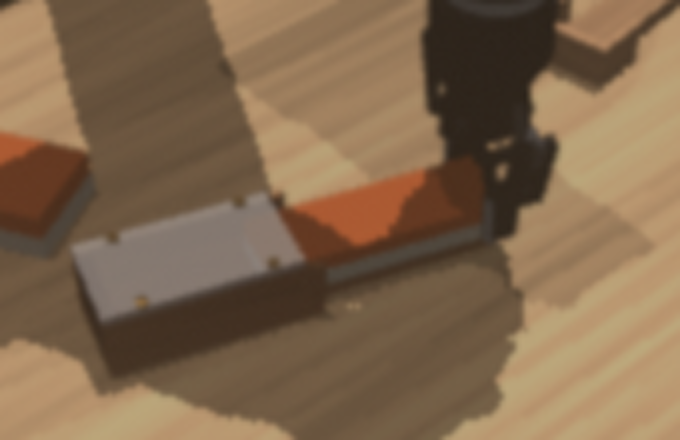

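The nose is under the roof, laterally centred (b ≈ 0), and forces are low. Continuing.

move_arm(commands="-0.31 -0.95 0 0; -0.31 -0.95 0 0; -0.31 -0.95 0 0; -0.31 -0.95 0 0; -0.31 -0.95 0 0; -0.31 -0.95 0 0; -0.31 -0.95 0 0; -0.31 -0.95 0 0; 0 0 0 0; 0 0 0 0")

```text
t: 11.63
ee_pos: [0.4988, -0.0774, 0.0108]
ee_rot: [-1.571, -0.003, -1.89]
force: [-1.6, -4.3, 2.4]
finger_gap: 0.574
```

```bash
python3 look.py s2 0.040; python3 - <<'E'
from h import *
p=np.load("scene_s2.npz")["p"][150:260,230:400,::-1];cv2.imwrite("pics/ss2.png",cv2.resize(p,None,fx=4,fy=4,interpolation=2))
E
```

```text
[ 0.4988 -0.0774  0.0108] [-1.5711 -0.0034 -1.8902] 11.6333 [-1.6 -4.3  2.4]
scene 298 z 0.04 (array([496.4, -99.6]), array([50.1, 61.7]), np.float32(-16.9)) case a -0.0404 0.0095 b -0.0258 0.0366
side 171 z 0.04 (array([504.8, -78.6]), array([40.7, 61.5]), np.float32(-77.6)) case a -0.0573 -0.0099 b -0.0262 0.0277
wrist 9285 z 0.04 (array([495. , -86.4]), array([56.7, 49.5]), np.float32(72.1)) case a -0.0562 0.0003 b -0.0248 0.0248
```

View pics/ss2.png

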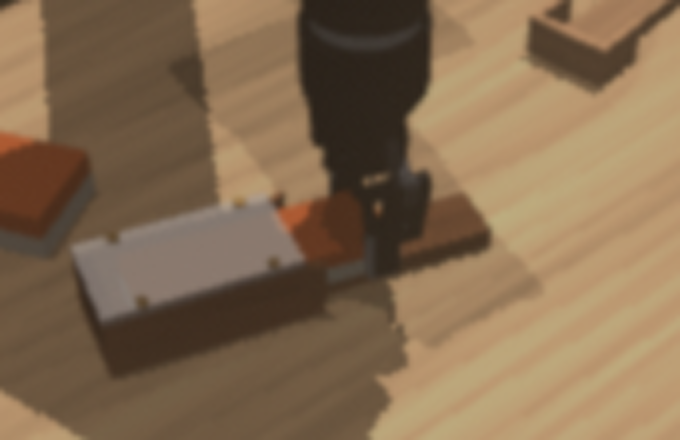

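About 15 mm is left. I'll make a short approach, then small steps until contact with the stop.

move_arm(commands="-0.15 -0.48 0 0; -0.15 -0.48 0 0; -0.06 -0.19 0 0; 0 0 0 0; 0 0 0 0")

```text
t: 12.2
ee_pos: [0.4963, -0.0867, 0.0108]
ee_rot: [-1.571, 0.0, -1.887]
force: [0.7, 0.8, -0.5]
finger_gap: 0.574
```

move_arm(commands="-0.05 -0.14 0 0; -0.05 -0.14 0 0; 0 0 0 0; 0 0 0 0")

```text
t: 12.53
ee_pos: [0.4951, -0.0896, 0.0108]
ee_rot: [-1.571, -0.0, -1.888]
force: [0.7, 1.6, 1.8]
finger_gap: 0.575
```

move_arm(commands="-0.05 -0.14 0 0; -0.05 -0.14 0 0; 0 0 0 0; 0 0 0 0")

```text
t: 12.87
ee_pos: [0.4944, -0.0917, 0.0108]
ee_rot: [-1.571, 0.002, -1.888]
force: [2.7, 5.5, -0.0]
finger_gap: 0.577
```

move_arm(commands="-0.05 -0.14 0 0; 0 0 0 0; 0 0 0 0")

```text
t: 13.12
ee_pos: [0.4944, -0.0917, 0.0109]
ee_rot: [-1.571, 0.005, -1.887]
force: [4.3, 10.4, -0.7]
finger_gap: 0.574
```

The arm has stalled with force rising to 11 N after 131.4 mm of travel, where 131.7 was expected, so the stone is against the stop. Releasing and checking.

move_arm(commands="0 0 0 0; 0 0 0 0; 0 0 0 0; 0 0 0 0; 0 0 0 0; 0 0 0 0", grip=8.5)

```text
t: 13.62
ee_pos: [0.4934, -0.0941, 0.0107]
ee_rot: [-1.571, -0.0, -1.888]
force: [0.2, -0.9, -0.4]
finger_gap: 0.996
```

move_arm(commands="0 0 1.5 0; 0 0 2.5 0; 0 0 3 0; 0 0 3 0; 0.5 2 1 0; 1 3 1 0; 0.7 3 0 0; 0 0 0 0; 0 0 0 0; 0 0 0 0")

```text
t: 14.45
ee_pos: [0.515, -0.014, 0.1305]
ee_rot: [-1.572, -0.001, -1.887]
force: [-1.1, -1.3, -0.6]
finger_gap: 0.995
```

```bash
python3 look.py end 0.040; python3 - <<'E'
from h import *
p=np.load("scene_end.npz")["p"][150:260,230:400,::-1];cv2.imwrite("pics/send.png",cv2.resize(p,None,fx=4,fy=4,interpolation=2))
E
```

```text
[ 0.515  -0.014   0.1305] [-1.5716e+00 -1.0000e-03 -1.8873e+00] 14.45 [-1.1 -1.3 -0.6]
scene 295 z 0.0399 (array([ 496.4, -104.8]), array([45.8, 59.6]), np.float32(-18.2)) case a -0.0339 0.012 b -0.0228 0.0369
side 271 z 0.0395 (array([ 488.7, -102.2]), array([62.5, 73.6]), np.float32(-16.6)) case a -0.0421 0.0212 b -0.0372 0.0363
wrist 2588 z 0.04 (array([ 490.9, -101.7]), array([55.9, 50.1]), np.float32(71.7)) case a -0.0402 0.0158 b -0.0243 0.0258
```

View pics/send.png

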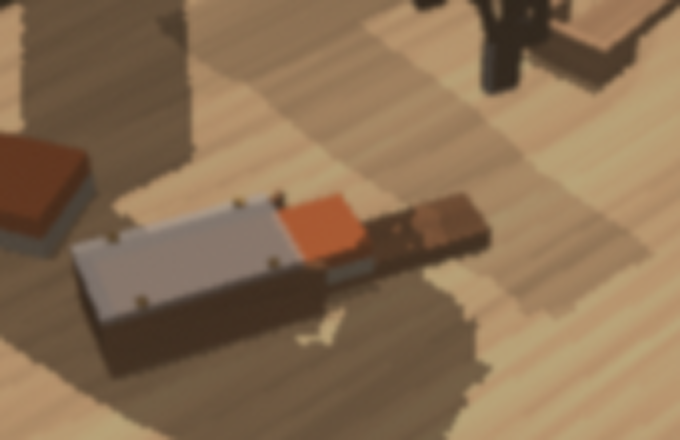

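View pics/wrist_end.png

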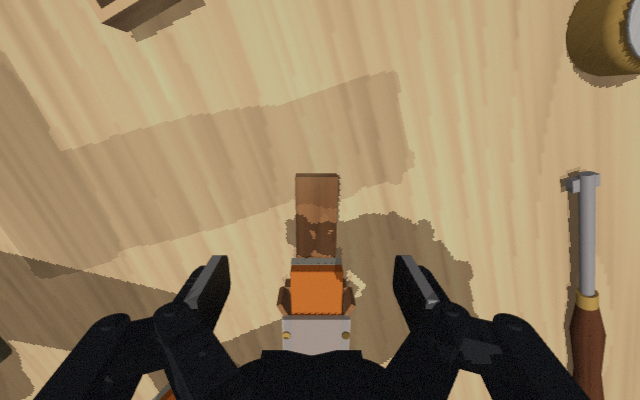

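View pics/scene_end.png

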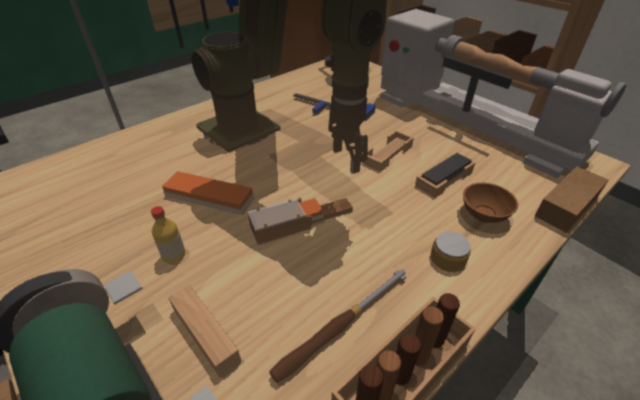

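The stone stands at the mouth in line with the case, and the bystanders look unmoved. The rear-end readings differ (-34 mm from the scene camera, -40 mm from the wrist), so I'll check against the sill end in the same wrist picture before handing in.

```bash
python3 - <<'E'
from h import *
m=np.load("wrist_end.npz");p=m["p"];mouth=np.array([.4863,-.1130]);e=np.array([-.3123,-.95])
C=cloud(m,m["d"])
for v in list(range(168,182,1))+list(range(254,272))+list(range(310,324)):
    u=316;print(v,p[v,u],C[v,u,2].round(4),((C[v,u,:2]-mouth)@e).round(4))
m=np.load("scene_end.npz");C=cloud(m,m["d"]);a=(C[...,:2]-mouth)@e;b=(C[...,:2]-mouth)@np.array([.95,-.3123])
M=(abs(C[...,2]-.04)<.0025)&(a<.005)&(a>-.06)&(abs(b)<.03);print("scene top a",np.percentile(a[M],[0,1,5]).round(4),np.percentile(b[M],[2,98]))
M=(abs(C[...,2]-.015)<.003)&(a<-.09)&(a>-.14)&(abs(b)<.03);print("scene sill",np.percentile(a[M],[0,1,5]))
E
```

```text
168 [187 167 127] -0.0007 -0.1223
169 [187 167 127] -0.0004 -0.1214
170 [188 168 128] 0.001 -0.1208
171 [188 167 127] -0.0004 -0.1194
172 [187 166 126] -0.0006 -0.1184
173 [128 104  73] 0.003 -0.1183
174 [102  77  50] 0.0063 -0.1182
175 [99 75 51] 0.008 -0.1177
176 [94 71 48] 0.0131 -0.118
177 [127  92  60] 0.0159 -0.1179
178 [130  93  61] 0.0152 -0.1167
179 [127  89  59] 0.0148 -0.1156
180 [128  91  58] 0.0151 -0.1148
181 [127  92  58] 0.0154 -0.1139
254 [145 101  65] 0.0157 -0.0375
255 [144  99  63] 0.0159 -0.0366
256 [133  91  59] 0.0158 -0.0353
257 [127  86  56] 0.0136 -0.0329
258 [109 104  93] 0.0158 -0.033
259 [105 103  92] 0.0191 -0.0339
260 [105 103  93] 0.0201 -0.0333
261 [107 103  94] 0.0211 -0.0328
262 [110 106  95] 0.0242 -0.0335
263 [103  99  91] 0.0255 -0.0332
264 [127 112  95] 0.0276 -0.0334
265 [110  61  35] 0.0285 -0.0329
266 [103  51  11] 0.0305 -0.033
267 [107  55  21] 0.0315 -0.0325
268 [106  54  19] 0.0339 -0.033
269 [107  56  23] 0.0358 -0.0331
270 [110  54  20] 0.0375 -0.0331
271 [135  67  19] 0.0393 -0.0332
310 [193 111  44] 0.0395 0.0113
311 [194 112  47] 0.0401 0.012
312 [172  93  36] 0.0397 0.0135
313 [136  75  34] 0.0396 0.0148
314 [128  66  25] 0.04 0.0158
315 [101  75  59] 0.043 0.0143
316 [96 79 68] 0.0455 0.0133
317 [100  84  74] 0.0456 0.0144
318 [100  84  75] 0.0476 0.0138
319 [115 100  89] 0.0492 0.0136
320 [161 146 137] 0.0499 0.0141
321 [162 147 137] 0.0488 0.0163
322 [161 146 135] 0.0497 0.0167
323 [162 146 138] 0.0487 0.0189
scene top a [-0.0343 -0.034  -0.0321] [-0.02263733  0.026679  ]
scene sill [-0.11923769 -0.11918029 -0.11815307]
```

Measured against the sill end, the rear face is at -35 mm, exactly home. The -40 came from the orange end face being counted as top surface.

```bash
python3 -c "
from station import *
print(hand_in())"
```

```text
the job is handed in; nothing more can be done
None
```

I lifted the fine stone out of its holder and laid it flat on the sill with its nose about 6 mm short of the mouth. I let go there, then gripped it again about 13 mm from its rear end and slid it into the case. I released it, backed the arm off and handed the job in at about 15 s. No verdict was reported.

- **Fully home:** the arm stalled at the back stop with about 11 N, after 131.4 mm of travel where 131.7 mm was expected. Measured from the sill end in the same picture, the rear face stands 35 mm out of the mouth, which is the home position.
- **Flat and in line:** the top is at z = 0.040 m, as it should be. The stone is within about 1 mm of the case axis, at 71.7° against the case's 71.8°.
- **Other things on the bench:** in the last scene picture the coarse stone and the bystanders look unmoved. I judged that by eye and did not measure it.
- **Readings that disagreed:** the first views differed by about 4 mm on the stone, so I measured it again with the wrist camera. The last wrist mask first put the rear end at -40 mm, because it counted the orange end face as part of the top; depth readings along that face settled it.

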